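# Fit the starwheel on the bottle indexer

### The arm

A 6-joint arm with a two-finger parallel gripper is mounted at the origin on a cart in front of the work surface, level with it; the furniture and walls round the work are solid. World frame = base frame: x ahead of the robot, y to its left, z up, the work surface at z = 0. Lengths are in m, angles in rad, forces in N, time in s.
With the tool pointing down it reaches from about 0.4 to 0.825 m from the base axis. Payload 7 kg.
Tool frame: the origin (TCP) lies on the centre line of the jaws, within the pads' length; the fingertips stand 22 mm ahead of it and the grasp point (between the pads) lies 3 mm ahead of it (arm.tcp_to_tips is the distance from the TCP to the fingertips, in m); z points along the fingers, y is the line along which they close (so a half turn about z gives the same grasp; the last joint's range is limited). The gripper opens to 88 mm and grips with 3 to 60 N. Pads are 19 mm wide; open, the fingers measure 130 mm over their backs; the gripper's body (78 mm by 193 mm) begins 47 mm behind the grasp point.
Start: joints at [-0.872, 0.359, 0.012, 0, -1.224, -0.288], TCP at [0.27, -0.619, 0.249] pointing down, gripper open.
Joint ranges: [-3.07, 3.07], [-1.43, 2.12], [-1.02, 1.25], [-3.03, 1.67], [-3.05, -0], [-3.03, 3.03]. Speed limits (rad/s): [2.39, 2.39, 3.01, 3.14, 3.14, 3.14].

### API

Orientations are given as [roll, pitch, yaw] about the fixed x, y, z axes, in that order (R = Rz(yaw) Ry(pitch) Rx(roll)).
In Python, from station import arm gives the robot as it stands.
- The arm moves only by the tool jog_arm, never from a script. Its argument "targets" is a list of rows, each an object of numbers: "dx", "dy", "dz": the shift along the tool's x, y, z in mm; "rx", "ry", "rz": the turn, a rotation vector about the tool's x, y, z in rad; "gripper": the closure, from 0 (fully open) to 1 (shut). In form: [{"dx": .., "dy": .., "dz": .., "rx": .., "ry": .., "rz": .., "gripper": ..}, ...]. A call has exactly 8 rows; each row is the pose to reach, as a shift and turn from the pose commanded when the call began, along the tool's axes at that moment; what a row does not reach only later rows make up. A row lasts 1/12 s, in which the tool goes at most 41.7 mm and 7.16 degrees, less where a joint would pass 70% of its speed; a pose out of reach is approached as far as the arm can. A call with a gripper value outside its range is refused whole. The fingers move at their own pace and stop on an object; "force" is the grip in N (left out, the last holds). Time passes only in rows, so rows that repeat a pose let the fingers close, or fill a call up. It gives the time, the measured TCP pose, the force, the opening and the grip force at its end, in the units of the state.
- arm.get_state(): the state, without advancing time (a new reading comes with each control period).
- arm.grab_frame(name): name is "side" or "top" or "wrist"; returns a dict with "frame" (480x640x3 uint8, red, green, blue), "z_map" (480x640 float32, m along the optical axis (not along the pixel's ray), 0 where there is no reading), "fx", "fy", "cx", "cy" (pixels), "view" (4x4, takes a point from world to camera coordinates). Camera axes: x right, y down, z forward; pixel columns grow to the right and rows downward; lengths in m; the calibration is good to about 2 mm. A picture is of the moment at which its call begins.
- arm.job_done(): hands the job in; it is judged then, once.
The state is a dict: "t": time; "q": joint angles; "qd": joint speeds; "joint_efforts": joint torques, N m; "eef_pos": TCP position; "ee_rot": TCP orientation; "force": force on the tool from outside, world axes, zero at the start; "moment": the same for the moment, N m; "width": finger opening in m; "gripper_force": force on a finger pad.
Only numpy, scipy, OpenCV 4.12 (cv2) and the standard library are available. Lean on these libraries where they do the work, as an engineer would, in place of code of your own. Each camera call takes 0.05 s, during which the arm holds its last target. There are 200 camera calls.

### The job

Change over the bottle indexer: set the green starwheel over the hub's centre spigot, turn it until its four holes line up with the studs, and let it go down until it sits flat and fully home on the hub. Then turn the fitted wheel, hub and all, until one of its pockets, any of them, faces straight down the infeed lane so that the first bottle could slide in, and let go. Leave the queued bottles standing where they are.

Things in the scene. Friction and masses are not known exactly. Their poses are not given: they have to be found in the camera images.
- indexer: bench-top bottle indexer fixed to the table: grey base 230 x 390 mm, aluminium deck 20 mm high. Origin on the table under the vertical spindle axis; z up. The infeed lane, two steel rails 53 mm apart from 100 mm off the axis outward, runs along its own -y; a short outfeed lane along +y (to 150 mm); a curved rail on its +x side at radius 107 mm. All rails top out 66 mm above the table
- drive_box (a point): centre of the top of the indexer's white drive box, 66 (x) x 100 (y) mm, beside the infeed, 86 mm above the table with a red button 20 mm higher
- spindle_axis (a point): point on the spindle axis at the seat: the flat top, 45 mm above the table, of the steel hub's flange, 96 mm across. The hub turns either way without end, but stiffly: about 0.4 N m; it stays where it is left. Its axes are the indexer's and tell nothing of the hub's angle
- spigot_top (a point): top of the hub's central steel spigot on the axis, 34 mm above the seat: 24 mm in diameter, its top 8 mm a cone
- stud_tips (a point): point on the axis at the height of the tips of the hub's four brass studs: 14 mm above the seat, 9 mm in diameter, chamfered tips, 90 degrees apart, 34 mm from the axis. The hub was left at an arbitrary angle; no reading is given of it, it must be seen or felt. Under the wheel's own weight the wheel slides over still studs; pressing hard while turning drags the hub along
- lane_stop (a point): point on the centreline of the infeed lane, 82 mm from the spindle axis, at seat height: where a bottle's axis is when it sits in a pocket that faces the lane
- starwheel: loose green plastic starwheel, 0.3 to 0.5 kg, flat on the table, handle up. Origin: centre of its underside; z up. A plate 156 mm across, 12 mm thick, with six half-round pockets (22 mm radius) in its rim. Set on the spigot but not in line with the studs, it rests level on the stud tips, 14 mm above the seat; fully down, its underside lies on the seat
- wheel_bore (a point): centre of the wheel's underside: bore 27 mm in diameter, 36 mm deep, closed at the top. Round it four through holes of 12 mm diameter with steel bushings, 34 mm from the axis, on the wheel's own +x, +y, -x and -y
- wheel_handle (a point): grip point on the wheel's axis, 61 mm above its underside, in the black bar handle: along the wheel's x axis, 14 mm wide, 88 mm long, its top 70 mm above the underside. It stands on an aluminium boss 39 mm in diameter whose top is 40 mm above the underside; fingertips must stay above that
- pocket_1 (a point): centre of pocket 1 of the starwheel, 82 mm from its axis at 0 degrees from the wheel's x axis (counter-clockwise from above), level with its underside; all pockets are alike
- pocket_2 (a point): centre of pocket 2 of the starwheel, 82 mm from its axis at 60 degrees from the wheel's x axis (counter-clockwise from above), level with its underside; all pockets are alike
- pocket_3 (a point): centre of pocket 3 of the starwheel, 82 mm from its axis at 120 degrees from the wheel's x axis (counter-clockwise from above), level with its underside; all pockets are alike
- pocket_4 (a point): centre of pocket 4 of the starwheel, 82 mm from its axis at 180 degrees from the wheel's x axis (counter-clockwise from above), level with its underside; all pockets are alike
- pocket_5 (a point): centre of pocket 5 of the starwheel, 82 mm from its axis at 240 degrees from the wheel's x axis (counter-clockwise from above), level with its underside; all pockets are alike
- pocket_6 (a point): centre of pocket 6 of the starwheel, 82 mm from its axis at 300 degrees from the wheel's x axis (counter-clockwise from above), level with its underside; all pockets are alike
- queue_1: white tablet bottle with red label bands, 40 mm in diameter, 88 mm tall, standing on the deck in the infeed lane, number 1 from the spindle (130 mm from the axis at the start). Origin: centre of its foot; z up
- queue_2: white tablet bottle with red label bands, 40 mm in diameter, 88 mm tall, standing on the deck in the infeed lane, number 2 from the spindle (171.5 mm from the axis at the start). Origin: centre of its foot; z up
- queue_3: white tablet bottle with red label bands, 40 mm in diameter, 88 mm tall, standing on the deck in the infeed lane, number 3 from the spindle (213 mm from the axis at the start). Origin: centre of its foot; z up
Mind the look-alikes: they are no part of the job. Leave any orange look-alike of the queue_1 alone.

How it is judged:
On the way:
1. the starwheel sits fully home over the studs, flat on the hub's seat (z of starwheel in the frame of indexer between 0.042 and 0.0475 m and horizontal distance between starwheel and spindle_axis below 0.004 m and angle between starwheel's own z axis and vertical below 0.04 rad), for 0.2 s.
At the end, for the whole second after the job is handed in: The starwheel is at rest, flat on the hub (underside within 2.5 mm of the seat, centred within 4 mm, level within 0.04 rad), one pocket's centre within 7 mm (horizontally) of the lane_stop point, and the three queued bottles stand upright within 15 mm of where they were (all of step 1 and horizontal distance between any of pocket_1, pocket_2, pocket_3, pocket_4, pocket_5, pocket_6 and lane_stop below 0.007 m and linear speed of starwheel below 0.01 m/s and angular speed of starwheel below 0.05 rad/s and angle between each of queue_1, queue_2, queue_3's own z axis and vertical below 0.1 rad and distance of each of queue_1, queue_2, queue_3 from where it was at the start of the episode below 0.015 m); the robot touches nothing.
It fails at once if a queued bottle is tipped over or pushed more than 15 mm (angle between any of queue_1, queue_2, queue_3's own z axis and vertical above 0.3 rad or distance of any of queue_1, queue_2, queue_3 from where it was at the start of the episode above 0.015 m).
It also fails if it takes over 69 s, if anything falls off the work surface, if the arm or the gripper's body presses on something with over 40 N, if the wrist force passes 120 N, or if a joint passes its speed limit or range.

## Working session

There is one attempt and no reset: what is moved stays moved. The work goes in short steps, Python scripts to look and compute and a tool call to move; the robot and the scene stay as the last step left them, time stands still between calls to the robot, and variables do not carry over. Pictures are saved under pics/ and viewed, at most 10 in all, crops included, and the job is handed in when it is done.

Besides the shell and the picture viewer there is one more tool, called after "Request:" as name(argument=value, ...) on one line, values as JSON. jog_arm: Moves the arm, as the interface text tells. Its arguments: {"type":"object","properties":{"targets":{"type":"array","items":{"type":"object","properties":{"dx":{"type":"number"},"dy":{"type":"number"},"dz":{"type":"number"},"rx":{"type":"number"},"ry":{"type":"number"},"rz":{"type":"number"},"gripper":{"type":"number"}}}},"force":{"type":"number"}},"required":["targets"]}

```bash
mkdir -p pics; ls
python3 - <<'E'
from station import arm
import cv2,numpy as np,pickle
s=arm.get_state();print(s)
for n in("top","side"):
    f=arm.grab_frame(n);pickle.dump(f,open(f"{n}.pkl","wb"))
    cv2.imwrite(f"pics/{n}0.png",f["frame"][:,:,::-1])
    print(n,f["fx"],f["cx"],f["cy"],np.round(f["view"],3).tolist())
E
```

```text
pics
{'t': 0.0, 'q': array([-8.71888455e-01,  3.59381220e-01,  1.10786718e-02, -3.30746293e-04,
       -1.22410752e+00, -2.88120859e-01]), 'qd': array([-2.05287017e-04, -1.08969516e-04,  1.64248336e-03,  4.99174248e-04,
        1.58001141e-03, -8.57178756e-05]), 'joint_efforts': array([-2.79102887e-04, -5.82721245e+01,  2.93045962e+01,  6.99710727e+00,
        6.85335224e-03, -1.41516525e-04]), 'eef_pos': array([ 0.2693579 , -0.61844272,  0.24763845]), 'ee_rot': array([ 3.13995708e+00, -1.60478859e-04, -2.73091814e+00]), 'force': array([-0.48613917,  0.26931999, -1.47471963]), 'moment': array([ 0.01472483,  0.0065741 , -0.00631871]), 'gripper_force': 0.0, 'width': 0.08759451646936818}
top 589.3757183240166 328.7237423115987 239.2888462513407 [[0.022, -1.0, 0.002, -0.031], [-0.982, -0.022, -0.187, 0.584], [0.187, 0.002, -0.982, 1.324], [0.0, 0.0, 0.0, 1.0]]
side 472.5668307076948 325.4048793042791 243.17450408596287 [[-0.937, -0.348, -0.004, 0.548], [-0.158, 0.436, -0.886, 0.189], [0.31, -0.83, -0.464, 1.049], [0.0, 0.0, 0.0, 1.0]]
```

View pics/top0.png

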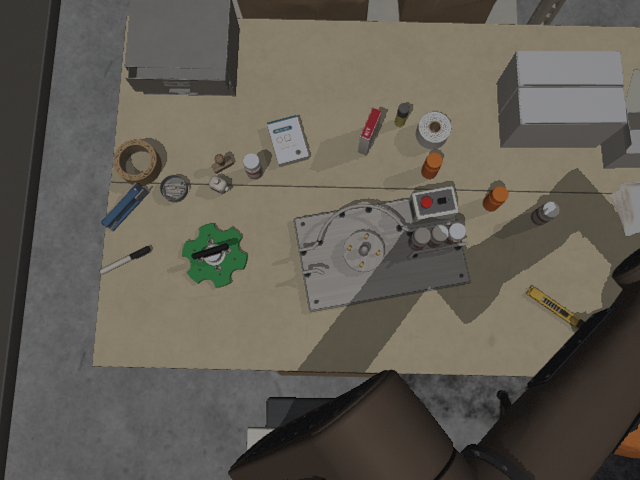

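View pics/side0.png

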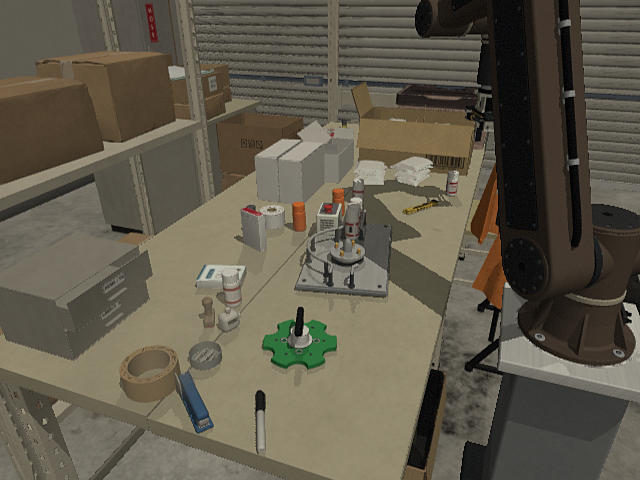

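The only green wheel is at top (215,255), and the side view shows it at (300,345). Things it could be mistaken for are the tape ring (136,160), the clear ring (174,187) and the steel hub (364,250). By description I choose the green one. The queued bottles are at (421..457,235); the orange ones at (432,163) and (496,197) are the look-alikes.

```bash
cat > h.py <<'E'
import numpy as np,cv2
def rect(f,c,z,half,s):
    """orthographic view of plane z: s px per m, +x up, +y left in picture"""
    n=int(2*half*s)
    j,i=np.meshgrid(np.arange(n),np.arange(n))
    x=c[0]+half-i/s; y=c[1]+half-j/s
    p=np.stack([x,y,np.full_like(x,z),np.ones_like(x)],-1)@f["view"].T
    u=(f["fx"]*p[...,0]/p[...,2]+f["cx"]).astype(np.float32);v=(f["fy"]*p[...,1]/p[...,2]+f["cy"]).astype(np.float32)
    return cv2.remap(f["frame"],u,v,cv2.INTER_CUBIC),x,y
def pts(f):
    v,u=np.mgrid[:480,:640];z=f["z_map"]
    p=np.stack([(u-f["cx"])/f["fx"]*z,(v-f["cy"])/f["fy"]*z,z,np.ones_like(z)],-1)
    return (p@np.linalg.inv(f["view"]).T)[...,:3]
def onplane(f,u,v,z):
    T=np.linalg.inv(f["view"]);d=T[:3,:3]@[(u-f["cx"])/f["fx"],(v-f["cy"])/f["fy"],1];o=T[:3,3]
    return o+d*(z-o[2])/d[2]
E
python3 - <<'E'
import pickle,cv2,numpy as np
from h import *
from scipy.optimize import minimize
f=pickle.load(open("top.pkl","rb"));P=pts(f)
w=onplane(f,215,255,.012);h=onplane(f,364,250,.079);print(w,h,P[250,364],P[255,200])
im,x,y=rect(f,w,.012,.11,2000)
hsv=cv2.cvtColor(im,cv2.COLOR_RGB2HSV);g=(hsv[...,0]>50)&(hsv[...,0]<85)&(hsv[...,1]>100)
# template fit
def model(c,a):
    dx,dy=x-c[0],y-c[1];m=np.hypot(dx,dy)<.078
    for k in range(6):
        t=a+k*np.pi/3;m&=np.hypot(dx-.082*np.cos(t),dy-.082*np.sin(t))>.022
    return m&(np.hypot(dx,dy)>.05)
def cost(p):
    ring=np.hypot(x-p[0],y-p[1])>.05
    return np.sum(model(p[:2],p[2])!=(g&ring))
best=min((minimize(cost,[w[0],w[1],a],method="Nelder-Mead",options=dict(initial_simplex=[[w[0],w[1],a],[w[0]+.01,w[1],a],[w[0],w[1]+.01,a],[w[0],w[1],a+.2]])) for a in(0,.35,.7)),key=lambda r:r.fun)
print("wheel",best.x,np.degrees(best.x[2]),best.fun,g.sum())
# handle: dark points z~.07
q=P.reshape(-1,3);c=f["frame"].reshape(-1,3).max(1)
m=(c<60)&(abs(q[:,2]-.07)<.008)&(np.hypot(*(q[:,:2]-w[:2]).T)<.09);k=q[m]
e=np.linalg.svd(k[:,:2]-k[:,:2].mean(0))[2][0];print("handle",k.mean(0),len(k),np.degrees(np.arctan2(e[1],e[0])))
a,_,_=rect(f,h,.059,.15,2000)
cv2.imwrite("pics/c1.png",np.hstack([cv2.resize(im[:,:,::-1],(390,390)),cv2.resize(a[:,:,::-1],(390,390))][1:]+[]) if 0 else cv2.resize(a[:,:,::-1],(600,600)))
E
```

```text
[0.54782744 0.25402582 0.012     ] [ 0.55653334 -0.09965571  0.079     ] [ 0.55590902 -0.09944298  0.08260475] [0.53801801 0.27736143 0.06888367]
wheel [ 0.54905444  0.25556936 -0.19478101] -11.160129933237524 1523.0 46997
handle [0.54810271 0.25575441 0.0687576 ] 226 -71.43242734594054
```

View pics/c1.png

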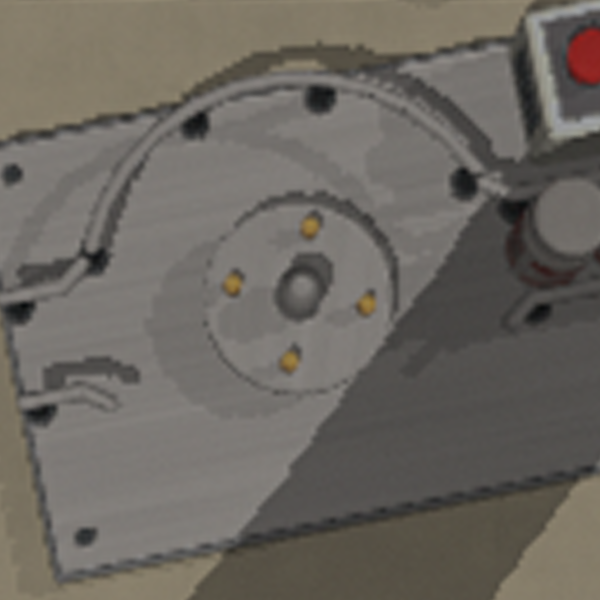

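The studs in the rectified view (z = 59 mm) are at (310,227), (367,304), (290,361) and (233,284). That puts their centre at (300,294) with a radius of 33.9 mm, which matches the given 34 mm. The hub angle is about -8.5° mod 90, and the lane runs to the right, tilted about 11°.

```bash
cat >> h.py <<'E'
from scipy.spatial.transform import Rotation as R
def plan(s,pos,yaw):
    r0=R.from_euler("xyz",s["ee_rot"]);r1=R.from_euler("xyz",[np.pi,0,np.radians(yaw)])
    d=r0.inv().apply(np.array(pos)-s["eef_pos"])*1e3;v=(r0.inv()*r1).as_rotvec()
    print("d mm",d.round(1),"rot",v.round(3),"| at",s["eef_pos"].round(4),"rot deg",np.degrees(s["ee_rot"]).round(1),"t",round(s["t"],2),"F",s["force"].round(1),"M",s["moment"].round(2),"w",round(s["width"],4),"gf",s["gripper_force"],"q",s["q"].round(2))
E
python3 - <<'E'
import pickle,cv2,numpy as np
from h import *
from station import arm
f=pickle.load(open("top.pkl","rb"));P=pts(f)
# bottle tops z .108, spigot top .079
c=np.array([.5595,-.0997])
q=P[200:260,395:475].reshape(-1,3)
m=(abs(q[:,2]-.108)<.003);q=q[m];print(len(q))
k=cv2.kmeans(q[:,:2].astype(np.float32),3,None,(3,50,1e-6),5,0)[2];k=k[np.argsort(-k[:,1])];print(k)
print([ (np.hypot(*(a-c)).round(4),np.degrees(np.arctan2(*(a-c)[::-1])).round(1)) for a in k])
q=P[235:265,345:385].reshape(-1,3);m=q[:,2]>.076;print("spigot",q[m].mean(0),m.sum())
# brass blobs
im=f["frame"];hsv=cv2.cvtColor(im,cv2.COLOR_RGB2HSV)
b=((hsv[...,0]>12)&(hsv[...,0]<28)&(hsv[...,1]>140)&(hsv[...,2]>90)).astype(np.uint8);b[:225]=0;b[275:]=0;b[:,:335]=0;b[:,395:]=0
n,_,st,ce=cv2.connectedComponentsWithStats(b)
S=np.array([onplane(f,*ce[i],.056) for i in range(1,n) if st[i,4]>3]);print(S.round(4),S.mean(0))
for p in S:
    a=p[:2]-S.mean(0)[:2];print(np.hypot(*a).round(4),np.degrees(np.arctan2(a[1],a[0])).round(1))
plan(arm.get_state(),[.5485,.2556,.2],-71.3)
s=arm.get_state();plan(s,s["eef_pos"]+(np.array([.5485,.2556,.24])-s["eef_pos"])/3,-128)
E
```

```text
504
[[ 0.58960223 -0.23668581]
 [ 0.66325945 -0.23776978]
 [ 0.59815955 -0.2938044 ]]
[(np.float64(0.1403), np.float64(-77.6)), (np.float64(0.1727), np.float64(-53.1)), (np.float64(0.1979), np.float64(-78.7))]
spigot [ 0.52776083 -0.08843667  0.25920199] 37
[[ 0.5935 -0.1049  0.056 ]
 [ 0.5645 -0.0666  0.056 ]
 [ 0.5545 -0.1334  0.056 ]
 [ 0.5266 -0.0948  0.056 ]] [ 0.55975753 -0.09994982  0.056     ]
0.0341 -8.4
0.0336 81.9
0.0339 -99.0
0.0335 171.2
d mm [-604.9  689.9   48.7] rot [ 1.000e-03  1.000e-03 -1.486e+00] | at [ 0.2694 -0.6185  0.2477] rot deg [ 179.9   -0.  -156.5] t 0.1 F [ 0.1 -0.5  0.1] M [ 0.    0.02 -0.03] w 0.0873 gf 0.0 q [-0.87  0.36  0.01 -0.   -1.22 -0.29]
d mm [-201.6  230.     2.9] rot [ 0.002  0.    -0.497] | at [ 0.2694 -0.6185  0.2477] rot deg [ 179.9   -0.  -156.5] t 0.1 F [ 0.1 -0.5  0.1] M [ 0.    0.02 -0.03] w 0.0873 gf 0.0 q [-0.87  0.36  0.01 -0.   -1.22 -0.29]
```

Request:
jog_arm(targets=[{"dx":-26,"dy":30,"dz":0,"rz":-0.062},{"dx":-52,"dy":60,"dz":0,"rz":-0.125},{"dx":-78,"dy":90,"dz":0,"rz":-0.187},{"dx":-104,"dy":120,"dz":0,"rz":-0.25},{"dx":-130,"dy":150,"dz":0,"rz":-0.312},{"dx":-156,"dy":180,"dz":0,"rz":-0.375},{"dx":-182,"dy":210,"dz":0,"rz":-0.437},{"dx":-202,"dy":230,"dz":0,"rz":-0.5}])

```text
invalid input at $.targets[0]: expected keys dx, dy, dz, rx, ry, rz, gripper
```

Run:
```python
from h import *
from station import arm
s=arm.get_state();p=np.array([.5485,.2556,.2]);plan(s,s["eef_pos"]+(p-s["eef_pos"])/2,-100)
```

```text
d mm [-302.4  344.9   24.3] rot [ 0.001  0.001 -0.986] | at [ 0.2694 -0.6185  0.2477] rot deg [ 179.9   -0.  -156.5] t 0.1 F [ 0.1 -0.5  0.1] M [ 0.    0.02 -0.03] w 0.0873 gf 0.0 q [-0.87  0.36  0.01 -0.   -1.22 -0.29]
```

All keys are required in every row.

Request:
jog_arm(targets=[{"dx":-26,"dy":30,"dz":0,"rx":0,"ry":0,"rz":-0.062,"gripper":0},{"dx":-52,"dy":60,"dz":0,"rx":0,"ry":0,"rz":-0.125,"gripper":0},{"dx":-78,"dy":90,"dz":0,"rx":0,"ry":0,"rz":-0.187,"gripper":0},{"dx":-104,"dy":120,"dz":0,"rx":0,"ry":0,"rz":-0.25,"gripper":0},{"dx":-130,"dy":150,"dz":0,"rx":0,"ry":0,"rz":-0.312,"gripper":0},{"dx":-156,"dy":180,"dz":0,"rx":0,"ry":0,"rz":-0.375,"gripper":0},{"dx":-182,"dy":210,"dz":0,"rx":0,"ry":0,"rz":-0.437,"gripper":0},{"dx":-202,"dy":230,"dz":0,"rx":0,"ry":0,"rz":-0.5,"gripper":0}])

```text
t: 0.77
eef_pos: [0.3627, -0.3246, 0.2485]
ee_rot: [3.141, 0.001, -2.227]
force: [0.2, -0.1, 0.2]
width: 0.0875
gripper_force: 0.0
```

Run:
```python
from h import *
from station import arm
s=arm.get_state();p=np.array([.5485,.2556,.2]);plan(s,s["eef_pos"]+(p-s["eef_pos"])/2,-100)
```

```text
d mm [-286.5  103.5   24.4] rot [ 0.     0.001 -0.482] | at [ 0.3627 -0.3246  0.2485] rot deg [ 180.     0.  -127.6] t 0.77 F [ 0.2 -0.1  0.2] M [ 0.01  0.05 -0.02] w 0.0875 gf 0.0 q [-0.33  0.04 -0.39 -0.   -1.14 -0.33]
```

Request:
jog_arm(targets=[{"dx":-37,"dy":13,"dz":0,"rx":0,"ry":0,"rz":-0.06,"gripper":0},{"dx":-74,"dy":26,"dz":0,"rx":0,"ry":0,"rz":-0.12,"gripper":0},{"dx":-111,"dy":39,"dz":0,"rx":0,"ry":0,"rz":-0.18,"gripper":0},{"dx":-148,"dy":52,"dz":0,"rx":0,"ry":0,"rz":-0.24,"gripper":0},{"dx":-185,"dy":65,"dz":0,"rx":0,"ry":0,"rz":-0.3,"gripper":0},{"dx":-222,"dy":78,"dz":0,"rx":0,"ry":0,"rz":-0.36,"gripper":0},{"dx":-259,"dy":91,"dz":0,"rx":0,"ry":0,"rz":-0.42,"gripper":0},{"dx":-287,"dy":104,"dz":0,"rx":0,"ry":0,"rz":-0.48,"gripper":0}])

```text
t: 1.43
eef_pos: [0.4572, -0.0343, 0.2486]
ee_rot: [-3.141, 0.0, -1.747]
force: [-0.4, -0.6, -0.6]
width: 0.0877
gripper_force: 0.0
```

Run:
```python
from h import *
from station import arm
s=arm.get_state();plan(s,[.5485,.2556,.2],-71.3)
```

```text
d mm [-301.4  -39.1   48.7] rot [-0.     0.    -0.502] | at [ 0.4572 -0.0343  0.2486] rot deg [-180.     0.  -100.1] t 1.43 F [-0.4 -0.6 -0.6] M [-0.04 -0.03  0.06] w 0.0877 gf 0.0 q [ 0.36 -0.01 -0.44 -0.   -1.13 -0.53]
```

Request:
jog_arm(targets=[{"dx":-39,"dy":-5,"dz":0,"rx":0,"ry":0,"rz":-0.063,"gripper":0},{"dx":-78,"dy":-10,"dz":0,"rx":0,"ry":0,"rz":-0.126,"gripper":0},{"dx":-117,"dy":-15,"dz":0,"rx":0,"ry":0,"rz":-0.19,"gripper":0},{"dx":-156,"dy":-20,"dz":0,"rx":0,"ry":0,"rz":-0.25,"gripper":0},{"dx":-195,"dy":-25,"dz":0,"rx":0,"ry":0,"rz":-0.315,"gripper":0},{"dx":-234,"dy":-30,"dz":0,"rx":0,"ry":0,"rz":-0.38,"gripper":0},{"dx":-273,"dy":-35,"dz":10,"rx":0,"ry":0,"rz":-0.44,"gripper":0},{"dx":-301,"dy":-39,"dz":20,"rx":0,"ry":0,"rz":-0.502,"gripper":0}])

```text
t: 2.1
eef_pos: [0.5496, 0.2555, 0.2283]
ee_rot: [-3.14, 0.0, -1.245]
force: [1.2, -0.7, -0.3]
width: 0.0875
gripper_force: 0.0
```

Run:
```python
from h import *
from station import arm
import cv2,pickle
s=arm.get_state();plan(s,[.5485,.2556,.064],-71.3)
f=arm.grab_frame("wrist");pickle.dump(f,open("w.pkl","wb"))
# handle: points near z=.07
q=pts(f).reshape(-1,3);c=f["frame"].reshape(-1,3).max(1)
m=(c<70)&(abs(q[:,2]-.07)<.006)&(np.hypot(q[:,0]-.5485,q[:,1]-.2556)<.08);k=q[m]
r=cv2.minAreaRect((k[:,:2]*1e3).astype(np.float32));e=np.linalg.svd(k[:,:2]-k[:,:2].mean(0))[2][0]
print(m.sum(),k.mean(0),r,np.degrees(np.arctan2(e[1],e[0])))
cv2.imwrite("pics/w1.png",f["frame"][:,:,::-1])
f=arm.grab_frame("top")
a,_,_=rect(f,[.58,-.16],.108,.15,2000);b,_,_=rect(f,[.56,-.10],.02,.15,1333)
cv2.imwrite("pics/c2.png",a[:,:,::-1])
```

```text
d mm [ -0.4   1.2 164.3] rot [-0.001  0.    -0.   ] | at [0.5496 0.2555 0.2283] rot deg [-179.9    0.   -71.3] t 2.1 F [ 1.2 -0.7 -0.3] M [-0.06  0.09  0.02] w 0.0875 gf 0.0 q [ 0.76  0.26 -0.18  0.   -1.13 -0.43]
1596 [0.54855653 0.25325182 0.06895175] ((548.1239624023438, 255.2151336669922), (13.607179641723633, 85.5765380859375), 19.102075576782227) 109.12478005139472
```

View pics/w1.png

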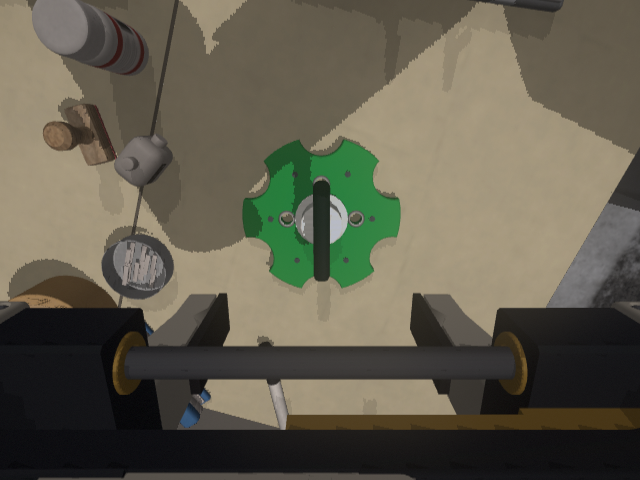

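View pics/c2.png

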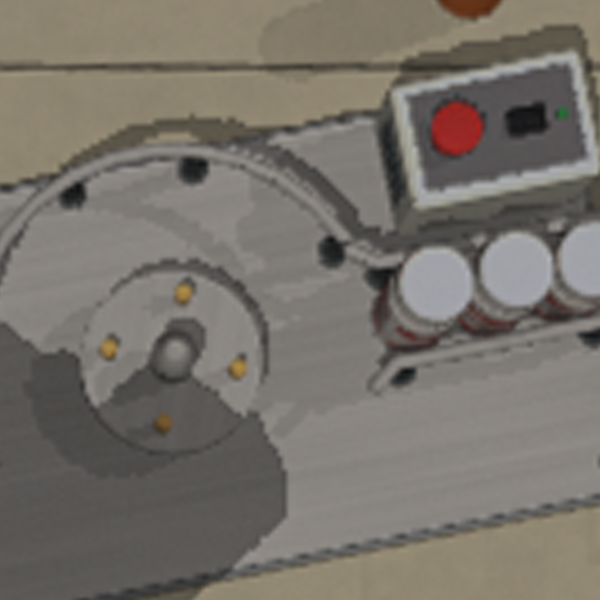

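The wrist crop shows the green wheel with its black bar handle vertical at about (321,230), midway between the jaws and in line with them. The deck crop shows the bottle tops at (435,284), (516,270) and (597,258), which gives 130.7, 171.8 and 212.7 mm from the hub, as given, at about -78.5°.

Request:
jog_arm(targets=[{"dx":0,"dy":1.4,"dz":35,"rx":0,"ry":0,"rz":0,"gripper":0.3},{"dx":0,"dy":1.4,"dz":70,"rx":0,"ry":0,"rz":0,"gripper":0.4},{"dx":0,"dy":1.4,"dz":105,"rx":0,"ry":0,"rz":0,"gripper":0.5},{"dx":0,"dy":1.4,"dz":135,"rx":0,"ry":0,"rz":0,"gripper":0.5},{"dx":0,"dy":1.4,"dz":155,"rx":0,"ry":0,"rz":0,"gripper":0.5},{"dx":0,"dy":1.4,"dz":162,"rx":0,"ry":0,"rz":0,"gripper":0.5},{"dx":0,"dy":1.4,"dz":163,"rx":0,"ry":0,"rz":0,"gripper":0.5},{"dx":0,"dy":1.4,"dz":163,"rx":0,"ry":0,"rz":0,"gripper":0.7}])

```text
t: 2.87
eef_pos: [0.548, 0.2519, 0.0661]
ee_rot: [-3.141, -0.0, -1.249]
force: [0.2, -0.7, 0.0]
width: 0.0419
gripper_force: 0.0
```

Request:
jog_arm(targets=[{"dx":0,"dy":0,"dz":0,"rx":0,"ry":0,"rz":0,"gripper":1},{"dx":0,"dy":0,"dz":0,"rx":0,"ry":0,"rz":0,"gripper":1},{"dx":0,"dy":0,"dz":0,"rx":0,"ry":0,"rz":0,"gripper":1},{"dx":0,"dy":0,"dz":0,"rx":0,"ry":0,"rz":0,"gripper":1},{"dx":0,"dy":0,"dz":0,"rx":0,"ry":0,"rz":0,"gripper":1},{"dx":0,"dy":0,"dz":0,"rx":0,"ry":0,"rz":0,"gripper":1},{"dx":0,"dy":0,"dz":0,"rx":0,"ry":0,"rz":0,"gripper":1},{"dx":0,"dy":0,"dz":0,"rx":0,"ry":0,"rz":0,"gripper":1}], force=55)

```text
t: 3.53
eef_pos: [0.5483, 0.2524, 0.0667]
ee_rot: [-3.14, 0.0, -1.248]
force: [-0.3, 0.4, 7.2]
width: 0.0133
gripper_force: 55.0
```

Run:
```python
from h import *
from station import arm
s=arm.get_state();plan(s,[.552,.078,.205],-85)
```

```text
d mm [ 166.5   51.5 -138.5] rot [-0.002  0.001  0.235] | at [0.5483 0.2524 0.0667] rot deg [-179.9    0.   -71.5] t 3.53 F [-0.3  0.4  7.2] M [0.   0.45 0.08] w 0.0133 gf 54.99433547258377 q [ 0.76  0.41 -0.37  0.   -0.79 -0.43]
```

Request:
jog_arm(targets=[{"dx":0,"dy":0,"dz":-20,"rx":0,"ry":0,"rz":0,"gripper":1},{"dx":0,"dy":0,"dz":-50,"rx":0,"ry":0,"rz":0,"gripper":1},{"dx":10,"dy":2,"dz":-85,"rx":0,"ry":0,"rz":0.04,"gripper":1},{"dx":40,"dy":12,"dz":-120,"rx":0,"ry":0,"rz":0.08,"gripper":1},{"dx":75,"dy":23,"dz":-135,"rx":0,"ry":0,"rz":0.12,"gripper":1},{"dx":110,"dy":34,"dz":-138,"rx":0,"ry":0,"rz":0.16,"gripper":1},{"dx":142,"dy":44,"dz":-138,"rx":0,"ry":0,"rz":0.2,"gripper":1},{"dx":166,"dy":51,"dz":-138,"rx":0,"ry":0,"rz":0.235,"gripper":1}])

```text
t: 4.2
eef_pos: [0.5506, 0.0759, 0.2038]
ee_rot: [3.141, 0.0, -1.487]
force: [0.5, 0.2, -4.1]
width: 0.0132
gripper_force: 55.0
```

Run:
```python
from h import *
from station import arm
s=arm.get_state();plan(s,[.5597,-.0999,.190],-98.6)
```

```text
d mm [175.9   5.7  13.7] rot [0.001 0.    0.234] | at [0.5506 0.0759 0.2038] rot deg [180.    0.  -85.2] t 4.2 F [ 0.5  0.2 -4.1] M [ 0.04  0.04 -0.02] w 0.0132 gf 54.99434977769852 q [ 0.49  0.2  -0.32 -0.   -1.06 -0.4 ]
```

Request:
jog_arm(targets=[{"dx":22,"dy":1,"dz":0,"rx":0,"ry":0,"rz":0.03,"gripper":1},{"dx":48,"dy":2,"dz":0,"rx":0,"ry":0,"rz":0.06,"gripper":1},{"dx":75,"dy":3,"dz":0,"rx":0,"ry":0,"rz":0.1,"gripper":1},{"dx":102,"dy":4,"dz":2,"rx":0,"ry":0,"rz":0.14,"gripper":1},{"dx":130,"dy":5,"dz":6,"rx":0,"ry":0,"rz":0.18,"gripper":1},{"dx":155,"dy":6,"dz":10,"rx":0,"ry":0,"rz":0.21,"gripper":1},{"dx":172,"dy":6,"dz":14,"rx":0,"ry":0,"rz":0.234,"gripper":1},{"dx":178,"dy":6,"dz":14,"rx":0,"ry":0,"rz":0.234,"gripper":1}])

```text
t: 4.87
eef_pos: [0.5598, -0.1017, 0.1879]
ee_rot: [3.138, -0.0, -1.722]
force: [-0.3, 0.7, -3.4]
width: 0.0139
gripper_force: 55.0
```

Run:
```python
from h import *
from station import arm
s=arm.get_state();plan(s,[.5593,-.1025,.140],-98.6)
O=[]
for n in("side","top"):
    f=arm.grab_frame(n)
    O.append(f["frame"][:,:,::-1])
    q=pts(f);hsv=cv2.cvtColor(f["frame"],cv2.COLOR_RGB2HSV);g=(hsv[...,0]>50)&(hsv[...,0]<85)&(hsv[...,1]>100)&(abs(q[...,2]-s["eef_pos"][2]+.046)<.02)&(q[...,2]>.1)
    p=q[g];print(n,len(p),np.percentile(p[:,2],[5,25,50,75,95]).round(4) if len(p) else "")
    if n=="top":
        cv2.imwrite("pics/t3.png",cv2.resize(O[1][180:320,290:480],(760,560),interpolation=2))
        pk=p
    np.save("green_"+n+".npy",p)
cv2.imwrite("pics/s3.png",cv2.resize(O[0][140:320,250:450],(800,600)[:2],interpolation=2))
```

```text
d mm [ 0.9  0.2 47.9] rot [ 0.003 -0.    -0.001] | at [ 0.5598 -0.1017  0.1879] rot deg [179.8  -0.  -98.6] t 4.87 F [-0.3  0.7 -3.4] M [ 0.03  0.1  -0.01] w 0.0139 gf 54.9949836730957 q [ 0.16  0.24 -0.31 -0.   -1.03 -0.31]
side 729 [0.1241 0.1292 0.1305 0.1314 0.1324]
top 792 [0.1294 0.1318 0.1335 0.1351 0.1378]
```

View pics/s3.png

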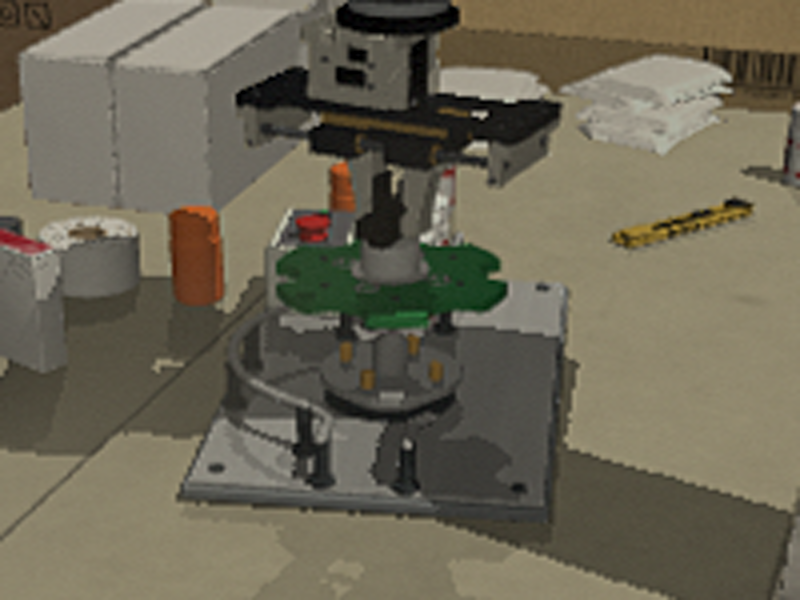

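The side view shows the wheel hanging level over the spigot at about (390,340), with the studs below it and the bottles clear. The top of the plate is at 0.133, so the underside is at 0.121. TCP minus underside is 66.7 mm.

Run:
```python
import numpy as np
from scipy.optimize import minimize
p=np.load("green_top.npy");p=p[(p[:,2]>.128)&(p[:,2]<.14)]
A=np.c_[p[:,:2]-p[:,:2].mean(0),np.ones(len(p))];print("tilt",np.linalg.lstsq(A,p[:,2],rcond=None)[0],len(p))
# in-hand centre: visible points inside disc of .078 & outside pockets; penalise outside, shrink via perimeter coverage
x,y=p[:,0],p[:,1]
def cost(v):
    dx,dy=x-v[0],y-v[1];r=np.hypot(dx,dy);c=np.maximum(r-.0775,0)
    for k in range(6):
        t=v[2]+k*np.pi/3;c+=np.maximum(.0225-np.hypot(dx-.082*np.cos(t),dy-.082*np.sin(t)),0)
    return c.sum()
for x0 in([.56,-.099],[.556,-.103],[.564,-.095]):
    r=minimize(cost,[*x0,np.radians(-98.6)],method="Nelder-Mead",options=dict(initial_simplex=[[x0[0],x0[1],-1.72],[x0[0]+.004,x0[1],-1.72],[x0[0],x0[1]+.004,-1.72],[x0[0],x0[1],-1.66]]));print(r.x,np.degrees(r.x[2]),r.fun)
```

```text
tilt [-0.00593556 -0.00015753  0.13351716] 775
[ 0.56048252 -0.09732739 -1.71991983] -98.54414763616757 6.241227832798693e-05
[ 0.56046504 -0.09732638 -1.71979472] -98.53697894768982 6.54047700763341e-05
[ 0.56046627 -0.09733292 -1.71984784] -98.54002269699964 6.451598635924191e-05
```

Request:
jog_arm(targets=[{"dx":1,"dy":0,"dz":8,"rx":0,"ry":0,"rz":0,"gripper":1},{"dx":1,"dy":0,"dz":16,"rx":0,"ry":0,"rz":0,"gripper":1},{"dx":1,"dy":0,"dz":24,"rx":0,"ry":0,"rz":0,"gripper":1},{"dx":1,"dy":0,"dz":32,"rx":0,"ry":0,"rz":0,"gripper":1},{"dx":1,"dy":0,"dz":37,"rx":0,"ry":0,"rz":0,"gripper":1},{"dx":1,"dy":0,"dz":41,"rx":0,"ry":0,"rz":0,"gripper":1},{"dx":1,"dy":0,"dz":44,"rx":0,"ry":0,"rz":0,"gripper":1},{"dx":1,"dy":0,"dz":46,"rx":0,"ry":0,"rz":0,"gripper":1}])

```text
t: 5.63
eef_pos: [0.5611, -0.1004, 0.1431]
ee_rot: [3.141, -0.0, -1.718]
force: [-0.5, -0.8, -3.1]
width: 0.0136
gripper_force: 55.0
```

Run:
```python
from h import *
from station import arm
s=arm.get_state();plan(s,[.5592,-.1031,.143],-98.6)
f=arm.grab_frame("side")
s=arm.get_state();plan(s,[.5592,-.1031,.143],-98.6)
cv2.imwrite("pics/s4.png",cv2.resize(f["frame"][190:300,280:420,::-1],(764,600),interpolation=2))
```

```text
d mm [2.9 1.5 0.1] rot [ 0.    -0.     0.003] | at [ 0.5611 -0.1004  0.1431] rot deg [180.   -0.  -98.4] t 5.63 F [-0.5 -0.8 -3.1] M [-0.    0.09  0.04] w 0.0136 gf 54.9943283200264 q [ 0.17  0.28 -0.36  0.   -0.93 -0.31]
d mm [ 2.9  1.4 -0. ] rot [ 0.001 -0.     0.003] | at [ 0.561  -0.1005  0.143 ] rot deg [180.   -0.  -98.4] t 5.68 F [ 0.3  0.7 -3.9] M [-0.03  0.13  0.08] w 0.0138 gf 54.99453842639923 q [ 0.17  0.28 -0.36 -0.   -0.93 -0.31]
```

View pics/s4.png

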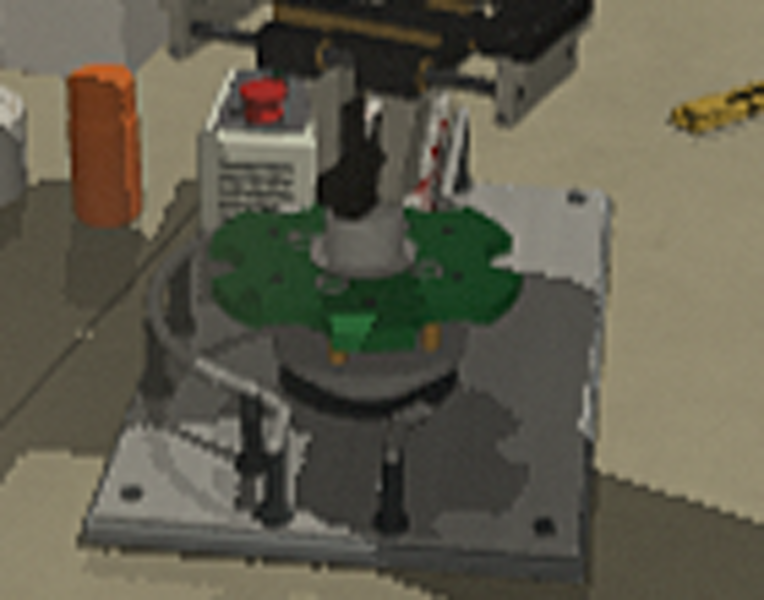

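The side view shows the wheel level just above the spigot tip, with two brass studs visible below its rim at (337,355) and (431,337). No contact force yet. I correct by 2–3 mm and go down onto the spigot.

Request:
jog_arm(targets=[{"dx":1.4,"dy":0.7,"dz":0,"rx":0,"ry":0,"rz":0,"gripper":1},{"dx":2.7,"dy":1.4,"dz":0,"rx":0,"ry":0,"rz":0,"gripper":1},{"dx":2.7,"dy":1.4,"dz":2,"rx":0,"ry":0,"rz":0,"gripper":1},{"dx":2.7,"dy":1.4,"dz":4,"rx":0,"ry":0,"rz":0,"gripper":1},{"dx":2.7,"dy":1.4,"dz":6,"rx":0,"ry":0,"rz":0,"gripper":1},{"dx":2.7,"dy":1.4,"dz":8,"rx":0,"ry":0,"rz":0,"gripper":1},{"dx":2.7,"dy":1.4,"dz":10,"rx":0,"ry":0,"rz":0,"gripper":1},{"dx":2.7,"dy":1.4,"dz":10,"rx":0,"ry":0,"rz":0,"gripper":1}])

```text
t: 6.35
eef_pos: [0.559, -0.103, 0.133]
ee_rot: [3.141, -0.0, -1.718]
force: [-0.7, 0.3, -4.6]
width: 0.0135
gripper_force: 55.0
```

Run:
```python
from h import *
from station import arm
s=arm.get_state();plan(s,[.5592,-.1031,.1117],-98.6)
```

```text
d mm [ 0.1 -0.2 21.3] rot [ 0.001 -0.     0.003] | at [ 0.559 -0.103  0.133] rot deg [180.   -0.  -98.4] t 6.35 F [-0.7  0.3 -4.6] M [ 0.05  0.09 -0.01] w 0.0135 gf 54.99444097280502 q [ 0.16  0.29 -0.38 -0.   -0.91 -0.31]
```

Request:
jog_arm(targets=[{"dx":0,"dy":0,"dz":2,"rx":0,"ry":0,"rz":0,"gripper":1},{"dx":0,"dy":0,"dz":4,"rx":0,"ry":0,"rz":0,"gripper":1},{"dx":0,"dy":0,"dz":6,"rx":0,"ry":0,"rz":0,"gripper":1},{"dx":0,"dy":0,"dz":7,"rx":0,"ry":0,"rz":0,"gripper":1},{"dx":0,"dy":0,"dz":8,"rx":0,"ry":0,"rz":0,"gripper":1},{"dx":0,"dy":0,"dz":9,"rx":0,"ry":0,"rz":0,"gripper":1},{"dx":0,"dy":0,"dz":9.5,"rx":0,"ry":0,"rz":0,"gripper":1},{"dx":0,"dy":0,"dz":9.5,"rx":0,"ry":0,"rz":0,"gripper":1}])

```text
t: 7.02
eef_pos: [0.5593, -0.103, 0.124]
ee_rot: [3.141, 0.0, -1.718]
force: [-0.2, -0.5, -4.0]
width: 0.0136
gripper_force: 55.0
```

Run:
```python
from h import *
from station import arm
s=arm.get_state();plan(s,[.5592,-.1031,.1117],-98.6)
```

```text
d mm [ 0.1  0.1 12.3] rot [0.    0.    0.003] | at [ 0.5593 -0.103   0.124 ] rot deg [180.    0.  -98.4] t 7.02 F [-0.2 -0.5 -4. ] M [-0.02  0.08  0.02] w 0.0136 gf 54.99430149793625 q [ 0.16  0.3  -0.39 -0.   -0.88 -0.31]
```

Request:
jog_arm(targets=[{"dx":0,"dy":0,"dz":1,"rx":0,"ry":0,"rz":0,"gripper":1},{"dx":0,"dy":0,"dz":2,"rx":0,"ry":0,"rz":0,"gripper":1},{"dx":0,"dy":0,"dz":3,"rx":0,"ry":0,"rz":0,"gripper":1},{"dx":0,"dy":0,"dz":4,"rx":0,"ry":0,"rz":0,"gripper":1},{"dx":0,"dy":0,"dz":5,"rx":0,"ry":0,"rz":0,"gripper":1},{"dx":0,"dy":0,"dz":5.5,"rx":0,"ry":0,"rz":0,"gripper":1},{"dx":0,"dy":0,"dz":6,"rx":0,"ry":0,"rz":0,"gripper":1},{"dx":0,"dy":0,"dz":6,"rx":0,"ry":0,"rz":0,"gripper":1}])

```text
t: 7.68
eef_pos: [0.5593, -0.103, 0.1179]
ee_rot: [3.141, -0.0, -1.718]
force: [0.1, 0.8, -3.0]
width: 0.0136
gripper_force: 55.0
```

Run:
```python
from h import *
from station import arm
s=arm.get_state();plan(s,[.5592,-.1031,.1117],-98.6)
```

```text
d mm [0.1 0.  6.2] rot [ 0.    -0.     0.003] | at [ 0.5593 -0.103   0.1179] rot deg [180.   -0.  -98.4] t 7.68 F [ 0.1  0.8 -3. ] M [0.01 0.09 0.04] w 0.0136 gf 54.99451786279678 q [ 0.16  0.31 -0.39  0.   -0.87 -0.31]
```

Request:
jog_arm(targets=[{"dx":0,"dy":0,"dz":1,"rx":0,"ry":0,"rz":0,"gripper":1},{"dx":0,"dy":0,"dz":2,"rx":0,"ry":0,"rz":0,"gripper":1},{"dx":0,"dy":0,"dz":3,"rx":0,"ry":0,"rz":0,"gripper":1},{"dx":0,"dy":0,"dz":4,"rx":0,"ry":0,"rz":0,"gripper":1},{"dx":0,"dy":0,"dz":5,"rx":0,"ry":0,"rz":0,"gripper":1},{"dx":0,"dy":0,"dz":5.5,"rx":0,"ry":0,"rz":0,"gripper":1},{"dx":0,"dy":0,"dz":6,"rx":0,"ry":0,"rz":0,"gripper":1},{"dx":0,"dy":0,"dz":6.3,"rx":0,"ry":0,"rz":0,"gripper":1}])

```text
t: 8.35
eef_pos: [0.5593, -0.103, 0.1117]
ee_rot: [3.141, -0.0, -1.718]
force: [-1.6, 0.1, -0.7]
width: 0.014
gripper_force: 55.0
```

Run:
```python
from h import *
from station import arm
import pickle
s=arm.get_state();plan(s,[.5592,-.1031,.1117],-78.7)
# lane direction: front (robot-side) and far base edges, z=.02-ish, from first top image + rails
f=pickle.load(open("top.pkl","rb"))
im,x,y=rect(f,[.55,-.14],.012,.2,2000)
P=cv2.cvtColor(im,cv2.COLOR_RGB2HSV)[...,1]
n=P.shape[0];mask=cv2.morphologyEx((P<60).astype(np.uint8),cv2.MORPH_OPEN,np.ones((9,9)))
e=[]
for j in range(60,n-60,10):
    if -.30<y[0,j]<.0:
        i=np.where(mask[:,j])[0]
        if len(i):e.append((y[0,j],x[i.max(),j]))
e=np.array(e);v=cv2.fitLine((e*1e3).astype(np.float32),cv2.DIST_HUBER,0,.01,.01).ravel();print(len(e),"front edge slope deg",np.degrees(np.arctan(v[1]/v[0])),e[:4],e[-4:])
```

```text
d mm [0.1 0.1 0. ] rot [ 0.    -0.    -0.344] | at [ 0.5593 -0.103   0.1117] rot deg [180.   -0.  -98.4] t 8.35 F [-1.6  0.1 -0.7] M [ 0.1   0.49 -0.02] w 0.014 gf 54.99606013298035 q [ 0.16  0.31 -0.4   0.   -0.86 -0.31]
59 front edge slope deg 0.0 [[-0.005   0.3505]
 [-0.01    0.3505]
 [-0.015   0.3505]
 [-0.02    0.3505]] [[-0.28    0.3505]
 [-0.285   0.3505]
 [-0.29    0.3505]
 [-0.295   0.3505]]
```

The wheel is seated: TCP 0.1117 puts the underside at 45.0 mm. Now I turn the hub by about +20°.

Request:
jog_arm(targets=[{"dx":0,"dy":-0.2,"dz":0,"rx":0,"ry":0,"rz":-0.05,"gripper":1},{"dx":0,"dy":-0.3,"dz":0,"rx":0,"ry":0,"rz":-0.1,"gripper":1},{"dx":0,"dy":-0.5,"dz":0,"rx":0,"ry":0,"rz":-0.15,"gripper":1},{"dx":-0.1,"dy":-0.6,"dz":0,"rx":0,"ry":0,"rz":-0.2,"gripper":1},{"dx":-0.1,"dy":-0.8,"dz":0,"rx":0,"ry":0,"rz":-0.25,"gripper":1},{"dx":-0.1,"dy":-0.9,"dz":0,"rx":0,"ry":0,"rz":-0.3,"gripper":1},{"dx":-0.2,"dy":-1.0,"dz":0,"rx":0,"ry":0,"rz":-0.345,"gripper":1},{"dx":-0.2,"dy":-1.0,"dz":0,"rx":0,"ry":0,"rz":-0.345,"gripper":1}])

```text
t: 9.02
eef_pos: [0.5603, -0.1036, 0.1119]
ee_rot: [3.141, -0.001, -1.371]
force: [0.5, -3.8, -1.6]
width: 0.0139
gripper_force: 55.0
```

Run:
```python
from h import *
from station import arm
import pickle
s=arm.get_state();plan(s,[.5592,-.1031,.1117],-78.7)
f=pickle.load(open("top.pkl","rb"))
q=pts(f)
# base points: z .012-.03 grey; far & front extents per y-bin in a rotated frame -> minimise bounding box
m=(q[...,2]>.013)&(q[...,2]<.028)&(abs(q[...,0]-.56)<.17)&(q[...,1]<.05)&(q[...,1]>-.34)&(cv2.cvtColor(f["frame"],cv2.COLOR_RGB2HSV)[...,1]<60)
m=cv2.morphologyEx(m.astype(np.uint8),cv2.MORPH_OPEN,np.ones((3,3)))
n,l,st,_=cv2.connectedComponentsWithStats(m);k=1+st[1:,4].argmax();p=q[l==k][:,:2]
r=cv2.minAreaRect((p*1e3).astype(np.float32));print(r,len(p))
b=cv2.boxPoints(r);print(b)
f=arm.grab_frame("top");im,_,_=rect(f,[.57,-.14],.057,.14,2000);cv2.imwrite("pics/c5.png",im[:,:,::-1])
```

```text
d mm [-0.7  0.9  0.2] rot [ 0.    -0.001  0.002] | at [ 0.5603 -0.1036  0.1119] rot deg [180.   -0.  -78.6] t 9.02 F [ 0.5 -3.8 -1.6] M [-1.44  0.12 -0.27] w 0.0139 gf 55.02066493034363 q [ 0.16  0.31 -0.4   0.   -0.86  0.04]
((567.60693359375, -142.4391632080078), (227.8137664794922, 386.4691162109375), 11.54780101776123) 8918
[[ 417.323      24.081446]
 [ 494.68848  -354.56476 ]
 [ 717.89087  -308.95978 ]
 [ 640.5254     69.68643 ]]
```

View pics/c5.png

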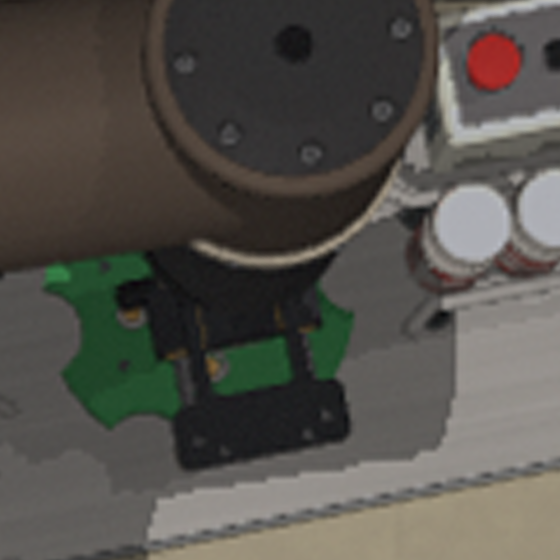

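The view shows the wheel flush round the hub, with brass studs visible in the bushings at (130,318) and (213,365), and the bottles undisturbed. The base rectangle measures 228×386 mm at 11.55°, so the lane points to -78.45°. I release, retreat and measure.

Request:
jog_arm(targets=[{"dx":0,"dy":0,"dz":0,"rx":0,"ry":0,"rz":0,"gripper":0.5},{"dx":0,"dy":0,"dz":0,"rx":0,"ry":0,"rz":0,"gripper":0.5},{"dx":0,"dy":0,"dz":0,"rx":0,"ry":0,"rz":0,"gripper":0.5},{"dx":0,"dy":0,"dz":-15,"rx":0,"ry":0,"rz":0,"gripper":0.5},{"dx":0,"dy":0,"dz":-40,"rx":0,"ry":0,"rz":0,"gripper":0.5},{"dx":0,"dy":0,"dz":-75,"rx":0,"ry":0,"rz":0,"gripper":0.5},{"dx":0,"dy":0,"dz":-110,"rx":0,"ry":0,"rz":0,"gripper":0.5},{"dx":0,"dy":0,"dz":-140,"rx":0,"ry":0,"rz":0,"gripper":0.5}])

```text
t: 9.73
eef_pos: [0.5607, -0.1028, 0.2545]
ee_rot: [-3.14, -0.0, -1.373]
force: [0.8, -0.7, 0.3]
width: 0.0438
gripper_force: 0.0
```

Request:
jog_arm(targets=[{"dx":-35,"dy":0,"dz":0,"rx":0,"ry":0,"rz":0,"gripper":0.5},{"dx":-70,"dy":0,"dz":0,"rx":0,"ry":0,"rz":0,"gripper":0.5},{"dx":-105,"dy":0,"dz":0,"rx":0,"ry":0,"rz":0,"gripper":0.5},{"dx":-140,"dy":0,"dz":0,"rx":0,"ry":0,"rz":0,"gripper":0.5},{"dx":-175,"dy":0,"dz":0,"rx":0,"ry":0,"rz":0,"gripper":0.5},{"dx":-210,"dy":0,"dz":0,"rx":0,"ry":0,"rz":0,"gripper":0.5},{"dx":-240,"dy":0,"dz":0,"rx":0,"ry":0,"rz":0,"gripper":0.5},{"dx":-260,"dy":0,"dz":0,"rx":0,"ry":0,"rz":0,"gripper":0.5}])

```text
t: 10.4
eef_pos: [0.5086, 0.1548, 0.2523]
ee_rot: [-3.14, 0.001, -1.371]
force: [-0.5, 0.0, 0.6]
width: 0.0437
gripper_force: 0.0
```

Run:
```python
from h import *
from station import arm
from scipy.optimize import minimize
f=arm.grab_frame("top");print(arm.get_state()["t"],arm.get_state()["eef_pos"])
w=[.5597,-.0999]
im,x,y=rect(f,w,.057,.11,2000)
hsv=cv2.cvtColor(im,cv2.COLOR_RGB2HSV);g=(hsv[...,0]>50)&(hsv[...,0]<85)&(hsv[...,1]>100)
def cost(p):
    dx,dy=x-p[0],y-p[1];r=np.hypot(dx,dy);m=r<.078
    for k in range(6):
        t=p[2]+k*np.pi/3;m&=np.hypot(dx-.082*np.cos(t),dy-.082*np.sin(t))>.022
    return np.sum((m!=g)&(r>.05))
r=min((minimize(cost,[*w,a],method="Nelder-Mead",options=dict(initial_simplex=[[w[0],w[1],a],[w[0]+.006,w[1],a],[w[0],w[1]+.006,a],[w[0],w[1],a+.15]])) for a in(-1.45,-1.37,-1.3)),key=lambda r:r.fun)
print("wheel",r.x,np.degrees(r.x[2]),r.fun,g.sum())
q=pts(f);G=cv2.cvtColor(f["frame"],cv2.COLOR_RGB2HSV);m=(G[...,0]>50)&(G[...,0]<85)&(G[...,1]>100)&(np.hypot(q[...,0]-.56,q[...,1]+.1)<.085)
p=q[m];p=p[abs(p[:,2]-np.median(p[:,2]))<.005];print("top z",np.median(p[:,2]),np.linalg.lstsq(np.c_[p[:,:2]-p[:,:2].mean(0),np.ones(len(p))],p[:,2],rcond=None)[0])
b,_,_=rect(f,[.57,-.15],.057,.14,2000);cv2.imwrite("pics/c6.png",b[:,:,::-1])
```

```text
10.45 [0.50864239 0.15660915 0.25221594]
wheel [ 0.56012059 -0.09931341 -1.37814904] -78.96212351683354 1546.0 47288
top z 0.056729036070059524 [0.00109667 0.00039097 0.05677119]
```

View pics/c6.png

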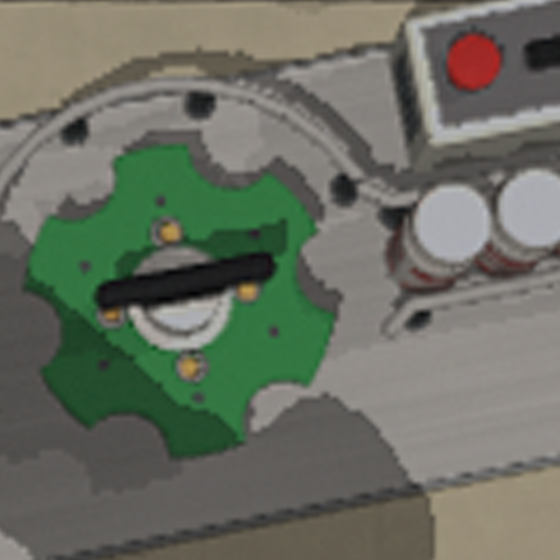

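The plate top is at 56.7 mm, so the underside is home on the seat and level. The studs show in all four bushings, and the pocket at (318,250) faces the bottles, 0.5° off the lane direction (about 1 mm). The bottles have not moved. I hand the job in.

```bash
python3 -c "
from station import arm
print(arm.job_done())"
```

```text
the job is handed in; nothing more can be done
None
```

The starwheel is seated flat on the hub over all four studs, with one pocket facing the infeed lane about 0.5° off by the last camera check. The wheel is released, the queued bottles were left standing in place, and the job was handed in at about 10.5 s; no verdict came back.

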